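Release the grinding mill's stone with its square key

ROBOT

A 6-joint arm with a two-finger parallel gripper is mounted at the origin on the work surface. World frame = base frame: x ahead of the robot, y to its left, z up, the work surface at z = 0. Lengths are in mm, angles in rad, forces in N, time in s.
With the tool pointing down it reaches from about 300 to 825 mm from the base axis. Payload 5.4 kg.
Tool frame: the origin (TCP) lies on the front face of the gripper's body, between the roots of the fingers; the fingertips stand 88 mm ahead of it and the grasp point (between the pads) lies 69 mm ahead of it; z points along the fingers, y is the line along which they close (so a half turn about z gives the same grasp; the last joint's range is limited). The gripper opens to 92 mm and grips with 3 to 60 N. Pads are 20 mm wide; open, the fingers measure 128 mm over their backs; the gripper's body (75 mm by 189 mm) begins 69 mm behind the grasp point.
Start: joints at [-1.556, 0.158, 1.597, -0, 1.386, -0.21], TCP at [128.151, -560.521, 302.701] pointing down, gripper open.
Joint ranges: [-2.91, 2.91], [-0.94, 2.29], [0.18, 2.7], [-1.29, 4.43], [0.17, 2.64], [-3, 3]. Speed limits (rad/s): [2.57, 2.57, 3.14, 3.14, 3.14, 3.14].

INTERFACE

Orientations are given as [roll, pitch, yaw] about the fixed x, y, z axes, in that order (R = Rz(yaw) Ry(pitch) Rx(roll)).
In Python, from station import readout, eyes, workorder gives the robot as it stands. The module is installed in compiled form; this text tells all that it offers.
- The arm moves only by the tool arm_command, never from a script. Its argument "steps" is a list that holds one entry, the list of rows, each a list of 4 numbers: the shift along the tool's x, y, z in m, then the turn about the tool's z in degrees. In form: [[[dx, dy, dz, spin], ...]]. A call has 1 to 8 rows; each row is the pose to reach, as a shift and turn from the pose commanded when the call began, along the tool's axes at that moment; what a row does not reach only later rows make up. A row lasts 1/12 s, in which the tool goes at most 41.7 mm and 7.16 degrees, less where a joint would pass 70% of its speed; a pose out of reach is approached as far as the arm can. A call with a gripper value outside its range is refused whole. "grip" is the finger opening in m, from 0 to 0.0919, set as the call begins (left out, the last holds). The fingers move at their own pace and stop on an object; the grip force is fixed at half the most. Time passes only in rows, so rows that repeat a pose let the fingers close. It gives the time, the measured TCP pose, the force, the opening and the grip force at its end, in the units of the state.
- readout.observe(): the state, without advancing time (a new reading comes with each control period).
- eyes.snapshot(name): name is "scene" or "side" or "wrist"; returns a dict with "frame" (384x512x3 uint8, red, green, blue), "intrinsics" (3x3 intrinsics, pixels), "k1" (the pictures are not rectified: a ray, as slopes to the right and down, at radius r is drawn at 1 + k1 r^2 times it, then the intrinsics apply), "extrinsics" (4x4, takes a point from camera to world coordinates). Camera axes: x right, y down, z forward; pixel columns grow to the right and rows downward; lengths in mm; the calibration is good to about 2 mm. A picture is of the moment at which its call begins. There is no depth.
- workorder.job_done(): hands the job in; it is judged then, once.
The state is a dict: "clock": time; "joints": joint angles; "qvel": joint speeds; "joint_efforts": joint torques, N m; "tcp_pos": TCP position; "orientation": TCP orientation; "ft_force": force on the tool from outside, world axes, zero at the start; "torque": the same for the moment, N m; "width": finger opening in mm; "finger_force": force on a finger pad.
Only numpy, scipy, OpenCV 4.12 (cv2) and the standard library are available. Lean on these libraries where they do the work, as an engineer would, in place of code of your own. Each camera call takes 0.05 s, during which the arm holds its last target. There are 200 camera calls.

TASK

Take the red T key out of its red-marked holder, push its square end fully home into the recessed brass socket on top of the green mill, and turn it clockwise as far as it goes to release the stone. Then pull the key out and put it back standing in its own red-marked holder, collar down flat on the wood; leave the lock released, and do not disturb the other keys or the other things on the table.

Things in the scene. Friction and masses are not known exactly. Their poses are not given: they have to be found in the camera images.
- red_key: loose steel T key with a red cross handle, 116 mm tall, 0.2 to 0.33 kg; origin at the centre of its lower tip, z up the shank. From the tip: a 16 mm square blade with sides along the key's x and y (z 0 to 30 mm, its lowest 5 mm tapered), a round collar 38 mm in diameter (z 30 to 38), a round shank 14 mm in diameter (z 38 to 98), a handle bar 110 mm long along the key's x, 16 mm wide in y, 18 mm tall (z 98 to 116). It starts standing in the red holder, collar on the wood
- red_seat (a point): centre of the underside of the red key's collar, on the key's axis, 30 mm above its tip; axes as the key's
- mill: fixed bench mill, green housing 180 mm (x) by 260 mm (y) by 110 mm tall; origin under the housing's centre, z up. On its top a round grey stone of 122 mm diameter, 24 mm high, centred at y = -66 mm; a grey motor on its +x face out to x = 172 mm; and an open square well 84 mm wide centred at x 0, y = +62 mm, in which the lock's brass face lies 15 mm below the housing's top
- socket (a point): centre of the mouth of the square socket, on the lock's brass face, 95 mm above the table, on the lock's turning axis; it turns with the lock. The hole is 18.4 mm square, 34 mm deep, 2 mm chamfer at the mouth, sides along this point's x and y; the red key enters in any of its four quarter turns and is fully home when its collar lies on the brass face. The point's z points up; a red stripe on the brass points to its +y
- lock (a joint): angle of the lock in rad: 0 = locked, stop at 1.2 = released; grows when turned clockwise seen from above, starts between 0 and 0.25. It turns against about 0.12 N m friction and stays where it is left. The key has up to about 0.16 rad of play in the socket before it drives the lock
- red_holder: fixed pale wooden block 80 x 70 x 50 mm with red paint on the two 70 mm long top edges and faces; origin under its centre, z up; in the middle of its top a square hole 22 mm wide, 38 mm deep, sides along its x and y. The key's collar rests on its top, 50 mm above the table, so that the key's tip is 20 mm above the table; the key has 3 mm play each way
- red_slot (a point): centre of the red holder's top face, at the mouth of its hole, 50 mm above the table; axes as the holder's
- blue_holder: fixed pale wooden block 80 x 70 x 50 mm with blue paint on the two 70 mm long top edges and faces; origin under its centre, z up; in the middle of its top a square hole 18 mm wide, 38 mm deep, sides along its x and y; the blue key's place
- yellow_holder: fixed pale wooden block 80 x 70 x 50 mm with yellow paint on the two 70 mm long top edges and faces; origin under its centre, z up; in the middle of its top a square hole 26 mm wide, 38 mm deep, sides along its x and y; the yellow key's place
- blue_key: blue T key like the red one but with a 12 mm square blade (does not drive this lock); stands in the blue holder; leave it alone
- yellow_key: yellow T key like the red one but with a 20 mm square blade (does not drive this lock); stands in the yellow holder; leave it alone
- bottle: clear plastic bottle with red label and yellow cap, 100 mm diameter, 270 mm tall; origin under its centre; loose bystander
- jar: amber glass jar with red lid, 76 mm diameter, 90 mm tall; origin under its centre; loose bystander
- log: pale rounded wood block 130 x 55 x 45 mm; origin under its centre; loose bystander
- spatula: wooden spatula lying flat, 200 mm long; origin under its middle; loose bystander
- bowl: white bowl, 100 mm wide, 45 mm tall; origin under its centre; loose bystander
There are look-alikes about, which are no part of the job. What is shaped like the red_holder but pink or turquoise is not meant.

How it is judged (in metres and radians):
On the way, in this order (a step that is already met when the one before it is completed fails the run):
1. the red key is fully home in the socket: collar within 5 mm of the brass face and centred, upright (distance between red_seat and socket below 0.005 m and angle between red_key's own z axis and vertical below 0.08 rad), for 0.2 s.
2. the lock is turned clockwise to its stop (past 1.05 rad) with the red key in the socket (value of joint lock above 1.05 rad and distance between red_seat and socket below 0.012 m), for 0.2 s.
At the end, for the whole second after the job is handed in: the lock reads more than 1.05 rad; the red key stands upright (within 0.08 rad) and still in the red holder, the centre of its collar's underside within 7 mm of the centre of the holder's top (value of joint lock above 1.05 rad and distance between red_seat and red_slot below 0.007 m and angle between red_key's own z axis and vertical below 0.08 rad and linear speed of red_key below 0.02 m/s); the robot touches nothing.
It fails at once if the blue or yellow key is moved more than 25 mm (distance of any of blue_key, yellow_key from where it was at the start of the episode above 0.025 m).
It fails at once if the bottle, jar, log, spatula or bowl is moved more than 30 mm (distance of any of bottle, jar, log, spatula, bowl from where it was at the start of the episode above 0.03 m).
It also fails if it takes over 58 s, if anything falls off the work surface, if the arm or the gripper's body presses on something with over 40 N, if the wrist force passes 120 N, or if a joint passes its speed limit or range.

## Working session

There is one attempt and no reset: what is moved stays moved. The work goes in short steps, Python scripts to look and compute and a tool call to move; the robot and the scene stay as the last step left them, time stands still between calls to the robot, and variables do not carry over. Pictures are saved under pics/ and viewed, at most 10 in all, crops included, and the job is handed in when it is done.

Besides the shell and the picture viewer there is one more tool, called after "Request:" as name([rows], argument=value, ...), one row to a line, values as JSON. arm_command: Moves the arm, as the interface text tells. Its arguments: {"type":"object","properties":{"steps":{"type":"array","items":{"type":"array","items":{"type":"array","items":{"type":"number"}}}},"grip":{"type":"number"}},"required":["steps"]}

```bash
mkdir -p pics
cat > h.py <<'E'
import numpy as np, cv2
from station import readout, eyes, workorder
def snap(n,save=None):
    s=eyes.snapshot(n)
    if save: cv2.imwrite('pics/'+save+'.png',cv2.cvtColor(s['frame'],cv2.COLOR_RGB2BGR))
    return s
def ray(s,u,v):
    K=np.array(s['intrinsics']);E=np.array(s['extrinsics']);k=s['k1']
    d=np.array([(u-K[0,2])/K[0,0],(v-K[1,2])/K[1,1]]);p=d.copy()
    for _ in range(20): p=d/(1+k*(p@p))
    return E[:3,3],E[:3,:3]@np.array([p[0],p[1],1])
def onz(s,u,v,z):
    o,d=ray(s,u,v);return o+d*(z-o[2])/d[2]
def proj(s,P):
    K=np.array(s['intrinsics']);E=np.array(s['extrinsics'])
    c=E[:3,:3].T@(np.array(P)-E[:3,3]);p=c[:2]/c[2];p=p*(1+s['k1']*(p@p))
    return K[0,0]*p[0]+K[0,2],K[1,1]*p[1]+K[1,2]
E
python3 - <<'E'
from h import *
ims=[]
for n in ['scene','side','wrist']:
    s=snap(n,n+'0'); print(n,np.array(s['extrinsics']).round(2).tolist(),s['k1'],s['intrinsics'])
print(readout.observe())
E
```

```text
scene [[0.85, 0.34, -0.41, 1058.26], [0.53, -0.53, 0.66, -860.92], [0.01, -0.78, -0.63, 885.99], [0.0, 0.0, 0.0, 1.0]] -0.0828232877736475 [[427.88858361   0.         265.10431525]
 [  0.         427.88858361 185.0709946 ]
 [  0.           0.           1.        ]]
side [[-1.0, -0.02, 0.03, 473.0], [-0.04, 0.74, -0.67, 844.57], [-0.0, -0.67, -0.74, 1053.89], [0.0, 0.0, 0.0, 1.0]] 0.07295030043515237 [[498.01103414   0.         253.04918546]
 [  0.         498.01103414 191.2274845 ]
 [  0.           0.           1.        ]]
wrist [[0.22, -0.94, -0.26, 201.84], [-0.97, -0.22, -0.06, -543.25], [-0.0, 0.26, -0.96, 383.6], [0.0, 0.0, 0.0, 1.0]] -0.06992374351129764 [[287.49633875   0.         249.2875957 ]
 [  0.         287.49633875 193.73383887]
 [  0.           0.           1.        ]]
{'clock': 0.15, 'joints': array([-1.55608189e+00,  1.58888918e-01,  1.59792385e+00, -2.38712400e-06,
        1.38619261e+00, -2.10118128e-01]), 'qvel': array([-0.0001383 , -0.00372639, -0.00289271,  0.00118737, -0.0006305 ,
        0.00024281]), 'joint_efforts': array([-3.06263582e-04, -3.85915697e+01, -3.22434855e+01,  7.01836171e-02,
        3.51495703e-02, -7.79156903e-05]), 'tcp_pos': array([ 128.15568452, -560.17481259,  301.96322025]), 'orientation': array([-3.14021051e+00, -2.92364624e-04,  2.24832804e-01]), 'ft_force': array([-0.55635587, -0.55559009,  0.07200175]), 'torque': array([ 0.00741592, -0.04634484,  0.03342865]), 'finger_force': 0.0, 'width': 91.91240271947127}
```

View pics/scene0.png

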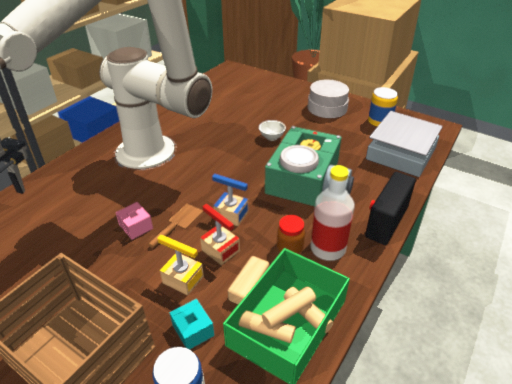

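View pics/side0.png

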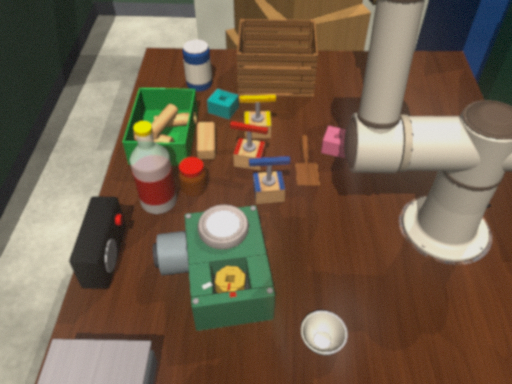

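The scene view shows the red bar near (218,218), between the yellow key (178,245) and the blue key (230,183). In the side view the red bar is at (249,127), and the brass lock with its red stripe is at (232,282). The bottle is at (152,170) in that view.

```bash
cat > m.py <<'E'
from h import *
def comps(s,lo,hi,roi,amin=15,wrap=False):
    h=cv2.cvtColor(s['frame'],cv2.COLOR_RGB2HSV)
    if wrap: h[...,0]=(h[...,0].astype(int)+90)%180
    m=cv2.inRange(h,lo,hi);z=np.zeros_like(m);x0,y0,x1,y1=roi;z[y0:y1,x0:x1]=m[y0:y1,x0:x1]
    n,l,st,c=cv2.connectedComponentsWithStats(z)
    out=[]
    for i in range(1,n):
        if st[i,4]>=amin:
            ys,xs=np.nonzero(l==i);r=cv2.minAreaRect(np.c_[xs,ys].astype(np.float32))
            out.append((st[i,4],c[i],np.c_[xs,ys],cv2.boxPoints(r)))
    return out
RED=((80,150,80),(100,255,255))
E
python3 - <<'E'
from m import *
for n,roi in [('scene',(190,195,250,270)),('side',(225,115,280,175))]:
    s=snap(n)
    for a,c,p,b in comps(s,*RED,roi,wrap=True):
        print(n,a,c.round(1),b.round(0).tolist(), onz(s,*c,127).round(0))
s=snap('side')
for a,c,p,b in comps(s,(18,120,120),(32,255,255),(205,255,260,310)): print('brass',a,c.round(1),onz(s,*c,95).round(0))
for a,c,p,b in comps(s,*RED,(205,255,260,310),wrap=True,amin=4): print('stripe',a,c.round(1),onz(s,*c,95).round(0))
for nm,z,u,v in [('bottlecap',270,143,128),('jar',90,190,163),('bluebar',127,270,160),('yelbar',127,258,98),('mill corner',110,186,216),('mc',110,260,208),('mc',110,272,289),('mc',110,196,302),('stone',134,222,222)]: print(nm,onz(s,u,v,z).round(0))
im=s['frame'][100:330,130:330]; cv2.imwrite('pics/sidez.png',cv2.cvtColor(cv2.resize(im,None,fx=2.6,fy=2.6,interpolation=cv2.INTER_CUBIC),cv2.COLOR_RGB2BGR))
E
```

```text
scene 346 [217.1 216.2] [[199.0, 209.0], [205.0, 201.0], [237.0, 224.0], [231.0, 233.0]] [ 526. -240.  127.]
scene 92 [207.7 232.8] [[199.0, 236.0], [214.0, 225.0], [217.0, 229.0], [202.0, 240.0]] [ 543. -300.  127.]
scene 252 [229.2 247.5] [[215.0, 250.0], [237.0, 233.0], [246.0, 243.0], [224.0, 261.0]] [ 617. -312.  127.]
side 313 [246.6 127.1] [[227.0, 128.0], [229.0, 119.0], [268.0, 127.0], [267.0, 136.0]] [ 533. -242.  127.]
side 119 [237.2 145.5] [[229.0, 152.0], [238.0, 135.0], [245.0, 138.0], [236.0, 156.0]] [ 555. -165.  127.]
side 132 [261.6 148.8] [[255.0, 156.0], [260.0, 139.0], [270.0, 142.0], [266.0, 159.0]] [ 488. -154.  127.]
brass 649 [229.6 278.7] [550. 240.  95.]
stripe 7 [228.6 286.1] [551. 260.  95.]
stripe 26 [232.5 294. ] [541. 279.  95.]
bottlecap [771. -63. 270.]
jar [ 685. -129.   90.]
bluebar [ 465. -110.  127.]
yelbar [ 505. -377.  127.]
mill corner [668.  75. 110.]
mc [487.  44. 110.]
mc [455. 273. 110.]
mc [616. 309. 110.]
stone [576. 110. 134.]
```

View pics/sidez.png

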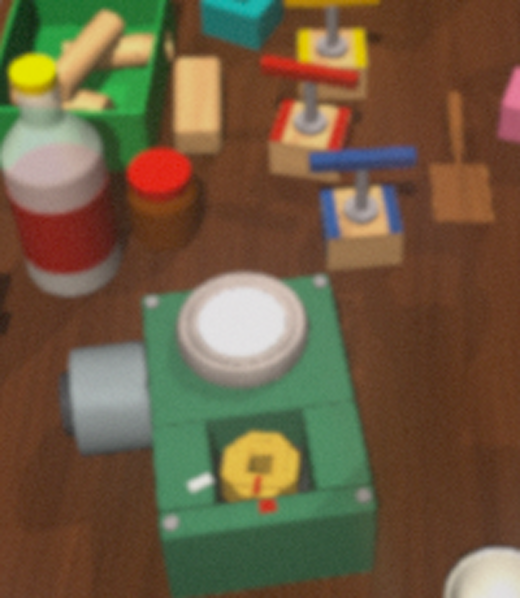

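Key is near (530,-241), its bar at about -15° yaw; the socket is near (550,240). Both are within reach, and the 110 mm bar and key spacing are consistent with the sizes given. Moving over the key.

Request:
arm_command([
  [[0.036,-0.017,0,4],[0.072,-0.034,0,8],[0.108,-0.051,0,12],[0.145,-0.069,0,16],[0.181,-0.086,0,20],[0.217,-0.104,0,24],[0.253,-0.121,0,28],[0.29,-0.138,0,28]],
])

```text
clock: 0.97
tcp_pos: [381.3, -359.9, 302.9]
orientation: [3.141, -0.0, -0.267]
ft_force: [0.1, 0.0, 0.8]
width: 92.1
finger_force: 0.0
```

Request:
arm_command([
  [[0.022,-0.031,0,0],[0.045,-0.062,0,0],[0.067,-0.093,0,0],[0.09,-0.123,0,0],[0.112,-0.154,0,0],[0.112,-0.154,0,0]],
])

```text
clock: 1.47
tcp_pos: [532.0, -237.4, 302.6]
orientation: [-3.139, -0.001, -0.258]
ft_force: [0.5, -0.6, 0.3]
width: 92.1
finger_force: 0.0
```

Run:
```python
from m import *
s=snap('wrist','w1'); print(readout.observe()['tcp_pos'],readout.observe()['orientation'])
for a,c,p,b in comps(s,*RED,(0,0,512,384),wrap=True,amin=80): print(a,c.round(1),b.round(0).tolist(),onz(s,*c,136).round(1),[onz(s,*q,136)[:2].round(0).tolist() for q in b])
```

```text
[ 530.18218422 -239.50357474  302.46472015] [-3.14111041e+00  4.35822131e-05 -2.59056044e-01]
6669 [84.8 53.6] [[-3.0, 39.0], [66.0, -27.0], [158.0, 70.0], [88.0, 136.0]] [ 689.3 -137.8  136. ] [[725.0, -65.0], [752.0, -144.0], [660.0, -193.0], [625.0, -116.0]]
92 [391.1  15.8] [[377.0, 18.0], [401.0, 5.0], [406.0, 14.0], [382.0, 27.0]] [ 653.1 -385.3  136. ] [[654.0, -374.0], [659.0, -395.0], [652.0, -397.0], [646.0, -376.0]]
270 [490.2  25.2] [[456.0, 36.0], [503.0, 1.0], [516.0, 19.0], [469.0, 53.0]] [ 629.3 -469.6  136. ] [[627.0, -438.0], [646.0, -485.0], [631.0, -495.0], [611.0, -447.0]]
86 [366.7  26.9] [[358.0, 21.0], [373.0, 16.0], [378.0, 33.0], [364.0, 38.0]] [ 649.2 -364.2  136. ] [[655.0, -358.0], [656.0, -370.0], [642.0, -373.0], [641.0, -360.0]]
86 [382.4  28.9] [[371.0, 28.0], [386.0, 20.0], [393.0, 34.0], [378.0, 41.0]] [ 644.9 -376.5  136. ] [[648.0, -368.0], [651.0, -381.0], [640.0, -384.0], [637.0, -371.0]]
167 [221.2  40.1] [[203.0, 40.0], [234.0, 24.0], [240.0, 37.0], [209.0, 53.0]] [ 667.8 -249.   136. ] [[672.0, -235.0], [677.0, -262.0], [666.0, -264.0], [661.
[... 3531 characters left out ...]
]]
97 [420.8 240.2] [[403.0, 241.0], [431.0, 231.0], [434.0, 240.0], [406.0, 250.0]] [ 452.6 -386.6  136. ] [[457.0, -369.0], [460.0, -398.0], [449.0, -400.0], [446.0, -371.0]]
169 [431.4 256.2] [[411.0, 262.0], [411.0, 250.0], [452.0, 250.0], [452.0, 262.0]] [ 432.1 -395.9  136. ] [[432.0, -375.0], [445.0, -376.0], [433.0, -417.0], [419.0, -417.0]]
95 [287.7 329.9] [[277.0, 324.0], [297.0, 324.0], [297.0, 338.0], [277.0, 338.0]] [ 385.8 -239.7  136. ] [[396.0, -231.0], [391.0, -251.0], [373.0, -247.0], [378.0, -227.0]]
137 [204.4 349.6] [[189.0, 352.0], [212.0, 334.0], [222.0, 348.0], [199.0, 365.0]] [ 382.6 -146.9  136. ] [[384.0, -129.0], [401.0, -161.0], [381.0, -166.0], [363.0, -134.0]]
```

View pics/w1.png

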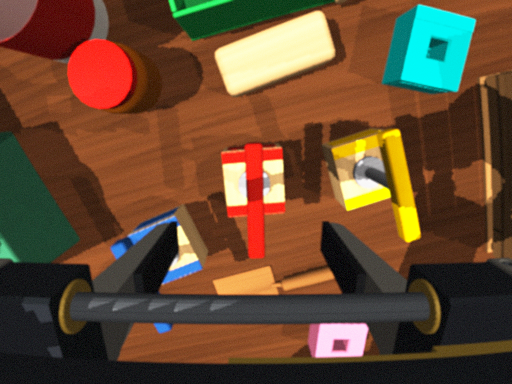

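The wrist view shows the red bar running from (253,143) to (257,258), almost straight up in the image, so it is aligned with the tool's x. The fingers straddle it.

```bash
cat > bar.py <<'E'
from m import *
def bar(s,roi,z,off=0):
    h=cv2.cvtColor(s['frame'],cv2.COLOR_RGB2HSV).astype(int)
    m=((h[...,0]<6)|(h[...,0]>174))&(h[...,1]>190)&(h[...,2]>110)
    x0,y0,x1,y1=roi; rows=[]
    for v in range(y0,y1):
        xs=np.nonzero(m[v,x0:x1])[0]+x0
        if len(xs): rows.append((v,xs.min(),xs.max(),len(xs)))
    r=np.array(rows); return m,r
E
python3 - <<'E'
from bar import *
s=snap('wrist'); m,r=bar(s,(236,130,276,275),136)
r=r[(r[:,3]>=8)]
print(r[::6].tolist(), r[0],r[-1])
nar=r[(r[:,3]<=24)&(r[:,2]-r[:,1]<24)]
f=np.polyfit(nar[:,0],(nar[:,1]+nar[:,2]+1)/2,1); print('fit',f)
g=lambda v:onz(s,np.polyval(f,v),v,136)
a,b=g(r[0,0]),g(r[-1,0]+1); print(a,b,(a+b)/2,np.linalg.norm(a-b),np.arctan2(*(a-b)[1::-1]))
o=readout.observe();print(o['tcp_pos'],o['orientation'])
y=o['orientation'][2];d=(a+b)/2-o['tcp_pos'];print('tool dx,dy',d[0]*np.cos(y)+d[1]*np.sin(y),d[0]*np.sin(y)-d[1]*np.cos(y))
E
```

```text
[[141, 244, 257, 14], [147, 236, 259, 22], [153, 236, 275, 40], [159, 236, 259, 24], [165, 243, 258, 16], [171, 243, 258, 16], [177, 244, 258, 15], [183, 244, 259, 16], [189, 245, 258, 14], [195, 245, 258, 14], [201, 245, 259, 15], [207, 236, 275, 40], [213, 236, 261, 26], [219, 244, 260, 17], [225, 245, 261, 17], [231, 245, 261, 17], [237, 245, 261, 17], [243, 245, 261, 17], [249, 245, 261, 17], [255, 245, 261, 17]] [141 244 257  14] [256 246 260  15]
fit [3.38729201e-02 2.45293221e+02]
[ 582.26048658 -253.27337617  136.        ] [ 475.41244206 -229.05170261  136.        ] [ 528.83646432 -241.16253939  136.        ] 109.55908947486459 -0.22292500986547975
[ 528.96492419 -240.92476171  302.41282747] [ 3.14137393e+00  6.67723050e-04 -2.61156233e-01]
tool dx,dy -0.06271040307748597 0.2628831894768938
```

Bar length reads 109.6 mm (110 expected) and the tool is centred over it. Descending 106 mm with a narrower opening and -2° spin.

Request:
arm_command([
  [[0,0,0.02,-1],[0,0,0.04,-2],[0,0,0.06,-2],[0,0,0.08,-2],[0,0,0.095,-2],[0,0,0.106,-2],[0,0,0.106,-2]],
], grip=0.05)

```text
clock: 2.15
tcp_pos: [526.4, -242.1, 194.0]
orientation: [-3.14, 0.005, -0.231]
ft_force: [-0.7, 0.9, -1.2]
width: 50.0
finger_force: 0.0
```

Request:
arm_command([
  [[0,0,0,0],[0,0,0,0],[0,0,0,0],[0,0,0,0],[0,0,0,0],[0,0,0,0]],
], grip=0.0)

```text
clock: 2.65
tcp_pos: [528.7, -242.0, 197.4]
orientation: [3.141, -0.001, -0.229]
ft_force: [0.6, 0.5, 1.2]
width: 15.8
finger_force: 30.0
```

Run:
```python
from m import *
print(readout.observe())
```

```text
{'clock': 2.65, 'joints': array([-6.37004254e-01,  2.75280755e-01,  1.67759578e+00,  6.59040463e-05,
        1.18749703e+00,  1.16259517e+00]), 'qvel': array([ 0.00245108,  0.00070909, -0.0013705 , -0.0015344 , -0.00252044,
        0.00077397]), 'joint_efforts': array([-1.46824988e-01, -3.97070575e+01, -2.89187658e+01,  4.49562434e-02,
        2.37457064e-02,  2.44343828e-03]), 'tcp_pos': array([ 528.70896154, -242.02138613,  197.37975846]), 'orientation': array([ 3.14116485e+00, -1.14320215e-03, -2.28827462e-01]), 'ft_force': array([0.62727073, 0.52089586, 1.17209018]), 'torque': array([-0.03140128,  0.0457084 , -0.00401738]), 'finger_force': 29.999091625213623, 'width': 15.849510257533481}
```

Gripped at 15.8 mm. Lifting clear, then carrying it toward the mill.

Request:
arm_command([
  [[0,0,-0.01,0],[0,0,-0.025,0],[0,0,-0.045,0],[0,0,-0.067,0],[0,0,-0.09,-4],[0,0,-0.115,-9],[0,0,-0.135,-15],[0,0,-0.15,-21]],
])

```text
clock: 3.32
tcp_pos: [528.6, -241.9, 349.5]
orientation: [3.14, -0.002, 0.143]
ft_force: [-0.4, 0.2, -2.1]
width: 15.7
finger_force: 30.0
```

Run:
```python
from m import *
o=readout.observe();y=o['orientation'][2];print(o['tcp_pos'],y,o['width'])
d=np.array([550,140])-o['tcp_pos'][:2];print(d[0]*np.cos(y)+d[1]*np.sin(y),d[0]*np.sin(y)-d[1]*np.cos(y),(y-1.6)*57.3)
```

```text
[ 528.57350723 -241.93206181  349.53512018] 0.1428182398116764 15.749348433047501
75.56996662912643 -374.9938327194812 -83.49651485879095
```

Request:
arm_command([
  [[0.004,-0.02,0,-6],[0.01,-0.05,0,-12],[0.017,-0.085,0,-18],[0.024,-0.12,0,-24],[0.031,-0.155,0,-30],[0.038,-0.19,0,-36],[0.045,-0.225,0,-42],[0.052,-0.26,0,-48]],
])

```text
clock: 3.98
tcp_pos: [543.8, 24.6, 347.1]
orientation: [-3.142, 0.0, 0.98]
ft_force: [1.1, 0.1, -0.8]
width: 15.6
finger_force: 30.0
```

Run:
```python
from m import *
o=readout.observe();y=o['orientation'][2];print(o['tcp_pos'],y,o['width'],o['joints'])
d=np.array([550,140])-o['tcp_pos'][:2];print(d[0]*np.cos(y)+d[1]*np.sin(y),d[0]*np.sin(y)-d[1]*np.cos(y),(y-1.6)*57.3)
```

```text
[543.7670601   24.58616448 347.10267956] 0.9804439827504889 15.628105074111911 [-1.76890838e-01  5.13596783e-02  1.62492292e+00 -4.69128209e-05
  1.46542515e+00  4.13466446e-01]
99.34900974755676 -59.06756497717943 -35.500559788396984
```

Request:
arm_command([
  [[0.02,-0.012,0,-6],[0.045,-0.026,0,-12],[0.07,-0.04,0,-18],[0.09,-0.053,0,-24],[0.099,-0.059,0,-30],[0.099,-0.059,0,-35.5],[0.099,-0.059,0,-35.5],[0.099,-0.059,0,-35.5]],
])

```text
clock: 4.65
tcp_pos: [550.7, 137.9, 346.8]
orientation: [-3.141, 0.0, 1.592]
ft_force: [0.7, -0.3, -1.5]
width: 16.0
finger_force: 30.0
```

Run:
```python
from m import *
o=readout.observe();print(o['tcp_pos'],o['orientation'],o['width'],o['joints'])
s=snap('wrist','w2'); print(proj(s,[550,240,95]))
```

```text
[550.74187236 137.86715203 346.83705721] [-3.14129260e+00  1.73361563e-04  1.59242641e+00] 15.955689397143754 [ 3.25688065e-02  1.13006789e-01  1.55997874e+00 -1.70955575e-04
  1.46890906e+00  1.09561673e-02]
(np.float64(249.86529836483334), np.float64(89.93291845671564))
```

View pics/w2.png

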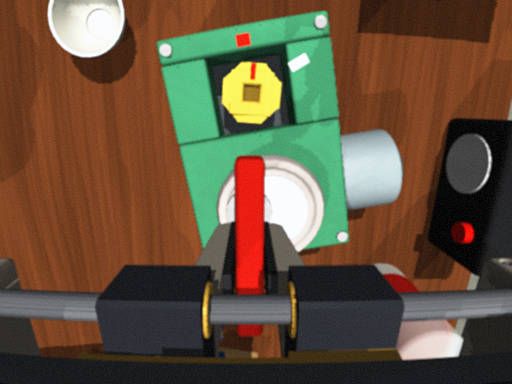

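The wrist view shows the brass face at (252,93) with its square hole in the middle, the red stripe above it at (253,71), and the stone at (280,205). The held bar runs vertically at u=250.

```bash
cat > sock.py <<'E'
from m import *
def sock(s,c0=(252,93),R=34):
    h=cv2.cvtColor(s['frame'],cv2.COLOR_RGB2HSV)
    u,v=c0;x0,y0=int(u-R),int(v-R);h=h[y0:y0+2*R,x0:x0+2*R]
    br=cv2.inRange(h,(20,150,150),(35,255,255))
    F=8; brl=cv2.resize(br,None,fx=F,fy=F,interpolation=cv2.INTER_LINEAR)>127
    cs,hi=cv2.findContours(brl.astype(np.uint8),cv2.RETR_CCOMP,cv2.CHAIN_APPROX_NONE)
    res={}
    tf=lambda p:np.array(p)/F-0.5+0.5/F+[x0,y0]
    o=max((c for c,k in zip(cs,hi[0]) if k[3]<0),key=cv2.contourArea)
    res['outer']=tf(cv2.minEnclosingCircle(o)[0])
    ih=[c for c,k in zip(cs,hi[0]) if k[3]>=0]
    i=min((c for c in ih if cv2.contourArea(c)>100*F),key=lambda c:np.linalg.norm(tf(cv2.minAreaRect(c)[0])-c0))
    r=cv2.minAreaRect(i);res['hole']=tf(r[0]);res['size']=np.array(r[1])/F;res['ang']=r[2]
    B=tf(cv2.boxPoints(r));res['box']=np.array([onz(s,*p,95)[:2] for p in B])
    f=cv2.inRange(h,(0,170,120),(9,255,255))|cv2.inRange(h,(172,170,120),(180,255,255))
    ys,xs=np.nonzero(f);ok=np.hypot(xs+x0-u,ys+y0-v)<32
    res['stripe']=(xs[ok].mean()+x0,ys[ok].mean()+y0,ok.sum()) if ok.any() else None
    return res
E
python3 - <<'E'
from sock import *
s=snap('wrist');r=sock(s);print(r)
o=readout.observe();print(o['tcp_pos'],o['orientation'])
H=onz(s,*r['hole'],95);O=onz(s,*r['outer'],95);print('hole',H,'outer',O)
b=r['box'];e=np.diff(np.vstack([b,b[:1]]),axis=0);print(np.linalg.norm(e,axis=1),(np.degrees(np.arctan2(e[:,1],e[:,0]))+45)%90-45)
if r['stripe']: S=onz(s,*r['stripe'][:2],95);d=S-H;print('stripe',S,np.degrees(np.arctan2(d[1],d[0])))
m,rr=None,None
h=cv2.cvtColor(s['frame'],cv2.COLOR_RGB2HSV).astype(int);mk=((h[...,0]<6)|(h[...,0]>174))&(h[...,1]>190)&(h[...,2]>90)
L=[(v,*[f(np.nonzero(mk[v,225:280])[0])+225 for f in (np.min,np.max)]) for v in range(156,290,6)]
L=np.array(L);print(L.tolist())
x0,y0=212,53;im=s['frame'][y0:y0+80,x0:x0+80];cv2.imwrite('pics/w2z.png',cv2.cvtColor(cv2.resize(im,None,fx=7,fy=7,interpolation=cv2.INTER_CUBIC),cv2.COLOR_RGB2BGR))
E
```

```text
{'outer': array([251.12717819,  92.06075287]), 'hole': array([251.5,  88.5]), 'size': array([16.12499619, 10.12499809]), 'ang': 0.0, 'box': array([[543.13944254, 235.70980592],
       [542.94716568, 246.42716136],
       [560.66314026, 246.82908994],
       [560.9828742 , 236.11382791]]), 'stripe': (np.float64(252.47272727272727), np.float64(70.21818181818182), np.int64(55))}
[550.89291907 137.42358405 346.82562398] [-3.14152144e+00  8.38525580e-05  1.59204885e+00]
hole [551.93240607 241.28017311  95.        ] outer [551.61056831 237.49424368  95.        ]
[10.71908009 17.72053334 10.72003126 17.84800514] [1.0278161  1.29966665 1.70914824 1.29710475]
stripe [552.53496837 260.44560371  95.        ] 88.1992103993608
[[156, 244, 257], [162, 236, 262], [168, 235, 263], [174, 236, 263], [180, 236, 262], [186, 236, 262], [192, 236, 262], [198, 236, 262], [204, 236, 262], [210, 236, 262], [216, 236, 262], [222, 235, 263], [228, 235, 264], [234, 236, 264], [240, 236, 263], [246, 236, 263], [252, 236, 263], [258, 236, 263], [264, 236, 262], [270, 236, 262], [276, 236, 262], [282, 236, 262], [288, 237, 262]]
```

View pics/w2z.png

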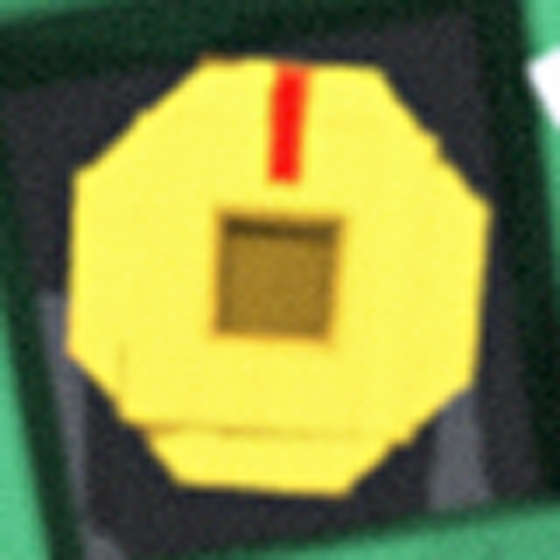

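The zoom shows the square hole centred near (278,274) in the crop, i.e. (251.3,91.7) in the full frame, with its sides and the stripe turned about 2.4° clockwise from image vertical. Triangulating the held bar end and the target.

Run:
```python
from sock import *
s=snap('wrist');o=readout.observe();y=o['orientation'][2];t=o['tcp_pos']
f=lambda d:(d[0]*np.cos(y)+d[1]*np.sin(y),d[0]*np.sin(y)-d[1]*np.cos(y))
H=onz(s,251.3,91.7,95);print(t,y,'H',H,'tool',f(H-t))
for v in (156,158,160): print(v,f(onz(s,249.5,v,t[2]-61.4)-t))
a=(s['frame'][150:166,250]);print(a.tolist())
for r in [(215,335,217,210),(333,340,345,212),(285,183,290,65)]:
    p,q=[onz(s,212+a/7-.43,53+b/7-.43,95) for a,b in (r[:2],r[2:])];print(np.degrees(np.arctan2(*(q-p)[1::-1])),np.linalg.norm(p-q))
# side-view cross check
s=snap('side');h=cv2.cvtColor(s['frame'],cv2.COLOR_RGB2HSV)
print('proj H in side',proj(s,H))
im=s['frame'][250:310,200:265];cv2.imwrite('pics/s2.png',cv2.cvtColor(cv2.resize(im,None,fx=8,fy=8,interpolation=cv2.INTER_CUBIC),cv2.COLOR_RGB2BGR))
```

```text
[550.93185252 137.33649315 346.82291516] 1.592309267038286 H [551.86074425 237.72775807  95.        ] tool (np.float64(100.34805328882715), np.float64(3.088221490794723))
156 (np.float64(55.31705311530313), np.float64(0.9521395087772854))
158 (np.float64(54.31413444717868), np.float64(0.9531610115455221))
160 (np.float64(53.30785104926718), np.float64(0.9541866696854208))
[[79, 180, 124], [82, 175, 124], [73, 171, 115], [71, 166, 117], [87, 151, 103], [110, 106, 72], [132, 46, 33], [147, 19, 14], [165, 17, 12], [197, 23, 17], [225, 19, 17], [235, 34, 24], [234, 31, 17], [237, 42, 25], [235, 30, 17], [236, 37, 23]]
90.03494453399661 18.97965760875164
86.16508238528387 19.525761155219076
88.86582450897619 17.49097918038627
proj H in side (np.float64(228.95108864055018), np.float64(277.6367056456511))
```

Request:
arm_command([
  [[0.015,0.0,0,1],[0.04,0.001,0,2],[0.065,0.001,0,3],[0.085,0.002,0,3],[0.1013,0.0021,0,3],[0.1013,0.0021,0.01,3],[0.1013,0.0021,0.025,3],[0.1013,0.0021,0.04,3]],
])

```text
clock: 5.52
tcp_pos: [550.8, 238.7, 306.2]
orientation: [3.141, 0.0, 1.542]
ft_force: [-0.3, 0.1, -2.4]
width: 15.7
finger_force: 30.0
```

Request:
arm_command([
  [[0,0,0.01,0],[0,0,0.02,0],[0,0,0.025,0],[0,0,0.028,0],[0,0,0.028,0],[0,0,0.028,0]],
])

```text
clock: 6.02
tcp_pos: [550.9, 239.1, 279.3]
orientation: [3.141, -0.0, 1.542]
ft_force: [-0.2, 1.2, -1.9]
width: 15.8
finger_force: 30.0
```

Run:
```python
from sock import *
o=readout.observe();t=o['tcp_pos'];print(t,o['orientation'],o['ft_force'],o['torque'])
ims=[]
for n in('scene','side'):
    s=snap(n);u,v=map(int,proj(s,[t[0],t[1],105]));print(n,u,v)
    ims.append(cv2.resize(s['frame'][v-35:v+25,u-35:u+35],None,fx=5.5,fy=5.5,interpolation=cv2.INTER_CUBIC))
cv2.imwrite('pics/pair.png',cv2.cvtColor(np.hstack(ims),cv2.COLOR_RGB2BGR))
```

```text
[550.90542364 239.05165772 279.28049876] [ 3.14067944e+00 -1.73927342e-04  1.54225449e+00] [-0.24840414  1.21563904 -1.86994147] [-0.07374748 -0.12741415  0.00115384]
scene 310 141
side 229 275
```

View pics/pair.png

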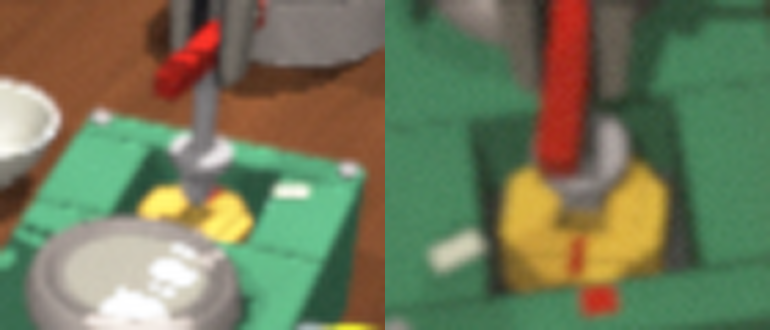

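In both crops the blade tip hangs just over the square hole (scene crop around (200,195), side crop around (580,205)). Lowering gently while watching the force.

Request:
arm_command([
  [[0,0,0.003,0],[0,0,0.006,0],[0,0,0.009,0],[0,0,0.012,0],[0,0,0.015,0],[0,0,0.015,0]],
])

```text
clock: 6.62
tcp_pos: [550.2, 239.1, 262.6]
orientation: [-3.14, 0.0, 1.542]
ft_force: [1.1, 0.3, -2.1]
width: 15.9
finger_force: 30.0
```

Tip is about 10 mm inside with no contact force. Going on to home.

Request:
arm_command([
  [[0,0,0.004,0],[0,0,0.008,0],[0,0,0.012,0],[0,0,0.015,0],[0,0,0.018,0],[0,0,0.0195,0],[0,0,0.021,0],[0,0,0.021,0]],
])

```text
clock: 7.28
tcp_pos: [550.7, 239.1, 242.7]
orientation: [3.141, 0.0, 1.543]
ft_force: [0.1, 0.7, -2.1]
width: 16.0
finger_force: 30.0
```

Run:
```python
from h import *
o=readout.observe();print(o['tcp_pos'],o['orientation'],o['ft_force'],o['torque'])
```

```text
[550.65558138 239.14766152 242.69214006] [3.14149737e+00 1.19628649e-06 1.54250162e+00] [ 0.13426174  0.68919904 -2.06333919] [-0.01751133 -0.06333211 -0.04148296]
```

Request:
arm_command([
  [[0,0,0.001,0],[0,0,0.002,0],[0,0,0.002,0],[0,0,0.002,0]],
])

```text
clock: 7.62
tcp_pos: [550.9, 239.3, 242.4]
orientation: [3.14, -0.0, 1.543]
ft_force: [-2.1, -0.5, 5.4]
width: 15.9
finger_force: 30.0
```

Collar is seated: the depth matches and the force is about 7 N upward. Turning clockwise.

Request:
arm_command([
  [[0,0,0,4],[0,0,0,8],[0,0,0,13],[0,0,0,18],[0,0,0,23],[0,0,0,28],[0,0,0,32],[0,0,0,32]],
])

```text
clock: 8.28
tcp_pos: [551.5, 238.6, 242.4]
orientation: [3.138, -0.001, 0.982]
ft_force: [0.7, -3.5, 5.3]
width: 15.7
finger_force: 30.0
```

Run:
```python
from h import *
o=readout.observe();print(o['tcp_pos'],o['orientation'],o['ft_force'],o['torque'],o['joints'][5])
```

```text
[551.52903958 238.6436171  242.35272898] [ 3.13847246e+00 -7.04515062e-04  9.82460276e-01] [ 0.67353327 -3.52647904  5.29481249] [-0.85499606  0.06218537  0.05785235] 0.7970477281648213
```

Request:
arm_command([
  [[0,0,0,5],[0,0,0,10],[0,0,0,15],[0,0,0,20],[0,0,0,24],[0,0,0,28],[0,0,0,32],[0,0,0,32]],
])

```text
clock: 8.95
tcp_pos: [551.8, 238.1, 242.3]
orientation: [3.138, -0.002, 0.425]
ft_force: [0.8, -5.2, 4.8]
width: 15.9
finger_force: 30.0
```

Run:
```python
from h import *
o=readout.observe();print(o['tcp_pos'],o['orientation'],o['ft_force'],o['torque'],o['joints'][5])
```

```text
[551.81763288 238.09315492 242.33823008] [ 3.13804567e+00 -2.26807793e-03  4.24847991e-01] [ 0.8211911  -5.16265594  4.82904938] [-1.12979288 -0.06589091  0.08897788] 1.3545071928116659
```

Request:
arm_command([
  [[0,0,0,2],[0,0,0,4],[0,0,0,6],[0,0,0,6]],
])

```text
clock: 9.28
tcp_pos: [551.7, 238.1, 242.4]
orientation: [3.138, -0.002, 0.323]
ft_force: [0.0, -5.3, 5.2]
width: 15.9
finger_force: 30.1
```

Run:
```python
from h import *
o=readout.observe();print(o['tcp_pos'],o['orientation'],o['ft_force'],o['torque'],o['joints'][5])
```

```text
[551.70664787 238.07825137 242.38832518] [ 3.13806205e+00 -2.26689524e-03  3.22660489e-01] [ 0.04952184 -5.29538824  5.19956015] [-1.24425427  0.03906633  0.42796195] 1.4568972902451198
```

Request:
arm_command([
  [[0,0,0,1],[0,0,0,2],[0,0,0,3],[0,0,0,3]],
])

```text
clock: 9.62
tcp_pos: [551.6, 238.2, 242.4]
orientation: [3.138, -0.002, 0.272]
ft_force: [-0.4, -5.8, 5.3]
width: 15.9
finger_force: 31.0
```

Run:
```python
from h import *
o=readout.observe();print(o['tcp_pos'],o['orientation'],o['ft_force'],o['torque'],o['joints'][5])
s=snap('side');im=s['frame'][235:325,165:290];cv2.imwrite('pics/turned.png',cv2.cvtColor(cv2.resize(im,None,fx=5,fy=5,interpolation=cv2.INTER_CUBIC),cv2.COLOR_RGB2BGR))
```

```text
[551.61627762 238.16546946 242.36368835] [ 3.13814073e+00 -2.25724798e-03  2.71852643e-01] [-0.35375662 -5.83839995  5.26263141] [-1.20645867  0.11301289  0.78790915] 1.507918463861728
```

View pics/turned.png

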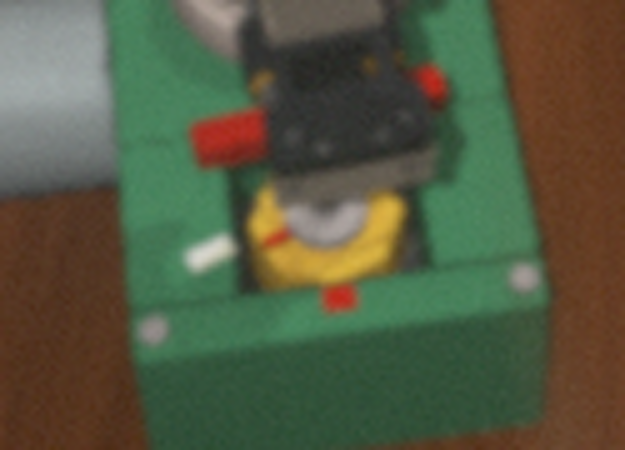

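The side view shows the stripe at (275,238) now pointing to the white mark, with the collar on the brass. Torque climbs against the stop, so the lock is released. Backing off within the play and pulling out.

Request:
arm_command([
  [[0,0,0,-2],[0,0,-0.001,-5],[0,0,-0.002,-5],[0,0,-0.005,-5],[0,0,-0.01,-5],[0,0,-0.016,-5],[0,0,-0.022,-5],[0,0,-0.028,-5]],
])

```text
clock: 10.33
tcp_pos: [550.4, 239.2, 269.4]
orientation: [-3.141, 0.001, 0.356]
ft_force: [1.6, -0.7, -2.7]
width: 16.1
finger_force: 30.0
```

Request:
arm_command([
  [[0,0,-0.008,0],[0,0,-0.02,0],[0,0,-0.035,0],[0,0,-0.05,0],[0,0,-0.065,0],[0,0,-0.077,0],[0,0,-0.077,0],[0,0,-0.077,0]],
])

```text
clock: 11.0
tcp_pos: [550.9, 239.5, 347.2]
orientation: [-3.141, -0.003, 0.356]
ft_force: [0.3, -0.7, -2.3]
width: 16.0
finger_force: 30.0
```

Run:
```python
from h import *
o=readout.observe();t=o['tcp_pos'];y=o['orientation'][2];print(t,o['orientation'],o['ft_force'],o['torque'],o['joints'],o['width'])
s=snap('wrist','w3')
h=cv2.cvtColor(s['frame'],cv2.COLOR_RGB2HSV).astype(int);mk=((h[...,0]<6)|(h[...,0]>174))&(h[...,1]>190)&(h[...,2]>90)
L=[]
for v in range(150,290,6):
    x=np.nonzero(mk[v,215:290])[0]
    if len(x): L.append((v,x.min()+215,x.max()+215))
print(L)
f=lambda d:(d[0]*np.cos(y)+d[1]*np.sin(y),d[0]*np.sin(y)-d[1]*np.cos(y))
# approach: stop 100 mm short (tool x) of the holder with yaw -0.225
print(f(np.array([528.8-97.5,-241.2+22.3])-t[:2]),(y+0.225)*57.3)
```

```text
[550.87454127 239.50909469 347.16015935] [-3.14146515e+00 -2.60696330e-03  3.55902811e-01] [ 0.28460834 -0.6937656  -2.28821898] [-0.01919284 -0.01961999  0.01713246] [2.08969185e-01 1.96879249e-01 1.46572957e+00 5.10072949e-04
 1.47642364e+00 1.42381512e+00] 15.983254905167312
[(156, np.int64(241), np.int64(245)), (162, np.int64(236), np.int64(262)), (168, np.int64(235), np.int64(262)), (174, np.int64(235), np.int64(262)), (180, np.int64(235), np.int64(262)), (186, np.int64(236), np.int64(262)), (192, np.int64(236), np.int64(263)), (198, np.int64(236), np.int64(262)), (204, np.int64(236), np.int64(262)), (210, np.int64(236), np.int64(262)), (216, np.int64(236), np.int64(262)), (222, np.int64(235), np.int64(263)), (228, np.int64(235), np.int64(263)), (234, np.int64(235), np.int64(262)), (240, np.int64(235), np.int64(262)), (246, np.int64(236), np.int64(262)), (252, np.int64(237), np.int64(262)), (258, np.int64(237), np.int64(262)), (264, np.int64(237), np.int64(262)), (270, np.int64(237), np.int64(263)), (276, np.int64(237), np.int64(263)), (282, np.int64(237), np.int64(262)), (288, np.int64(237), np.int64(262))]
(np.float64(-271.8076505015941), np.float64(388.0174869060361)) 33.2857310554401
```

Key is still held as before (bar at u=236–262). Carrying it back to a spot 100 mm short of the red holder, so the hole can be seen.

Request:
arm_command([
  [[-0.011,0.016,0,4],[-0.03,0.043,0,9],[-0.052,0.074,0,14],[-0.074,0.106,0,19],[-0.096,0.137,0,24],[-0.118,0.168,0,29],[-0.14,0.2,0,33.3],[-0.162,0.231,0,33.3]],
])

```text
clock: 11.72
tcp_pos: [477.9, -35.1, 344.4]
orientation: [-3.141, 0.002, -0.228]
ft_force: [0.1, -0.8, -2.6]
width: 16.0
finger_force: 30.0
```

Run:
```python
from h import *
o=readout.observe();t=o['tcp_pos'];y=o['orientation'][2];print(t,y,o['joints'])
f=lambda d:(d[0]*np.cos(y)+d[1]*np.sin(y),d[0]*np.sin(y)-d[1]*np.cos(y))
print(f(np.array([528.8-97.5,-241.2+22.3])-t[:2]),(y+0.225)*57.3)
```

```text
[477.90042544 -35.12576587 344.44820221] -0.2284760404417241 [-3.26368000e-01 -1.21390009e-01  1.79830901e+00  1.96028860e-04
  1.46670920e+00  1.47288420e+00]
(np.float64(-3.7657490139048377), np.float64(189.55312689595775)) -0.1991771173107902
```

Request:
arm_command([
  [[0,0.035,0,0],[-0.001,0.07,0,0],[-0.002,0.105,0,0],[-0.003,0.14,0,0],[-0.004,0.17,0,0],[-0.004,0.1895,0,0],[-0.004,0.1895,0,0],[-0.004,0.1895,0,0]],
])

```text
clock: 12.38
tcp_pos: [432.4, -217.9, 344.5]
orientation: [-3.14, 0.002, -0.228]
ft_force: [-0.1, 0.1, -1.7]
width: 15.3
finger_force: 30.0
```

Run:
```python
from h import *
o=readout.observe();t=o['tcp_pos'];print(t,o['orientation'])
s=snap('wrist');u,v=proj(s,[528.8,-241.2,50]);print(u,v)
x0,y0=int(u)-40,max(0,int(v)-40);im=s['frame'][y0:y0+80,x0:x0+80];print(x0,y0)
cv2.imwrite('pics/hold.png',cv2.cvtColor(cv2.resize(im,None,fx=7,fy=7,interpolation=cv2.INTER_CUBIC),cv2.COLOR_RGB2BGR))
np.save('ext.npy',{k:s[k] for k in ('intrinsics','extrinsics','k1')},allow_pickle=True)
```

```text
[ 432.36169002 -217.87023565  344.53013194] [-3.13985540e+00  1.94969891e-03 -2.27627036e-01]
251.0208715405753 95.096855506334
211 55
```

View pics/hold.png

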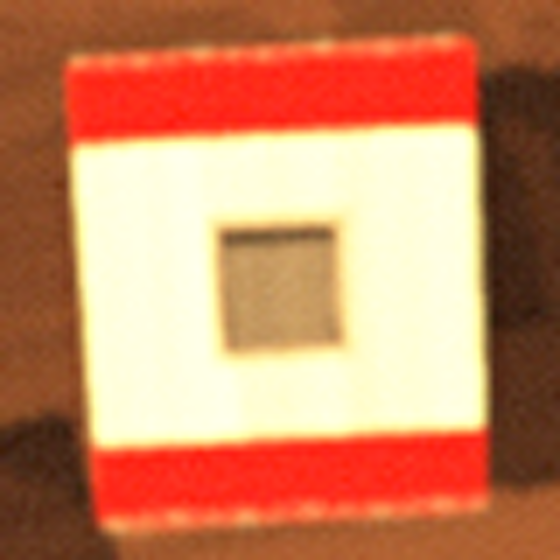

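The holder fills the crop, with its empty square hole centred near (282,287), which is (250.9,95.6) in the full frame. It is turned about 3° anticlockwise to the tool.

Run:
```python
from h import *
s=np.load('ext.npy',allow_pickle=True).item()
o=readout.observe();t=o['tcp_pos'];y=o['orientation'][2]
f=lambda d:np.array((d[0]*np.cos(y)+d[1]*np.sin(y),d[0]*np.sin(y)-d[1]*np.cos(y)))
H=onz(s,250.9,95.6,50);print(t,y,H,f(H-t)-[-1,.95])
c=[onz(s,211+a/7-.43,55+b/7-.43,50) for a,b in ((68,62),(475,42),(487,505),(103,528))]
print([np.linalg.norm(c[i]-c[i-1]).round(1) for i in range(4)],np.mean(c,0))
```

```text
[ 432.65411989 -217.12112089  344.73589549] -0.22612119985847334 [ 528.24362574 -240.91755418   50.        ] [99.4912574   0.80956878]
[np.float64(80.6), np.float64(71.1), np.float64(79.7), np.float64(70.5)] [ 527.95603051 -241.03422741   50.        ]
```

Request:
arm_command([
  [[0.015,0,0,-1],[0.04,0,0,-2],[0.065,0.001,0,-2.5],[0.085,0.001,0,-2.5],[0.0995,0.001,0,-2.5],[0.0995,0.001,0.015,-2.5],[0.0995,0.001,0.035,-2.5],[0.0995,0.001,0.055,-2.5]],
])

```text
clock: 13.1
tcp_pos: [530.5, -239.1, 290.0]
orientation: [-3.141, -0.0, -0.179]
ft_force: [-0.6, 0.2, -2.2]
width: 15.5
finger_force: 30.0
```

Request:
arm_command([
  [[0,0,0.015,0],[0,0,0.03,0],[0,0,0.04,0],[0,0,0.048,0],[0,0,0.055,0],[0,0,0.062,0],[0,0,0.067,0],[0,0,0.067,0]],
])

```text
clock: 13.77
tcp_pos: [529.4, -240.5, 222.7]
orientation: [-3.141, 0.001, -0.182]
ft_force: [0.7, 0.3, -1.9]
width: 15.6
finger_force: 30.0
```

Tip is in the hole with no contact. Lowering to the wood.

Request:
arm_command([
  [[0,0,0.005,0],[0,0,0.01,0],[0,0,0.015,0],[0,0,0.02,0],[0,0,0.023,0],[0,0,0.0245,0],[0,0,0.026,0],[0,0,0.026,0]],
])

```text
clock: 14.43
tcp_pos: [529.8, -240.9, 197.9]
orientation: [3.141, -0.0, -0.182]
ft_force: [-0.1, -0.1, -1.4]
width: 15.8
finger_force: 30.0
```

Run:
```python
from h import *
o=readout.observe();print(o['tcp_pos'],o['orientation'],o['ft_force'],o['torque'])
```

```text
[ 529.81930385 -240.9161909   197.91519139] [ 3.14148528e+00 -3.27729085e-04 -1.81866254e-01] [-0.12938236 -0.14049036 -1.35976951] [-0.01190434  0.06019617  0.01778299]
```

Request:
arm_command([
  [[0,0,0.0005,0],[0,0,0.001,0],[0,0,0.001,0],[0,0,0.001,0]],
])

```text
clock: 14.77
tcp_pos: [530.1, -241.1, 197.7]
orientation: [3.141, -0.001, -0.182]
ft_force: [-0.8, 0.8, 4.8]
width: 15.6
finger_force: 30.0
```

Collar is on the wood. Releasing, then going straight up.

Request:
arm_command([
  [[0,0,0,0],[0,0,0,0],[0,0,0,0],[0,0,0,0],[0,0,0,0]],
], grip=0.05)

```text
clock: 15.18
tcp_pos: [529.5, -240.8, 196.4]
orientation: [-3.141, 0.0, -0.182]
ft_force: [0.1, -0.5, -0.5]
width: 47.2
finger_force: 0.0
```

Request:
arm_command([
  [[0,0,-0.01,0],[0,0,-0.03,0],[0,0,-0.055,0],[0,0,-0.08,0],[0,0,-0.1,0],[0,0,-0.105,0],[0,0,-0.105,0],[0,0,-0.105,0]],
])

```text
clock: 15.85
tcp_pos: [529.4, -240.7, 301.1]
orientation: [-3.141, 0.001, -0.182]
ft_force: [-0.0, -0.3, -0.6]
width: 50.0
finger_force: 0.0
```

Run:
```python
from bar import *
o=readout.observe();print(o['clock'],o['tcp_pos'],o['orientation'],o['width'],o['finger_force'])
s=snap('wrist'); m,r=bar(s,(236,130,276,275),136)
r=r[(r[:,3]>=8)];a,b=[onz(s,(q[1]+q[2]+1)/2,v,136) for q,v in((r[-3],r[-1,0]+1),(r[2],r[0,0]))];print(r[0],r[-1],(a+b)/2,np.linalg.norm(a-b))
x=snap('side'); im=cv2.resize(x['frame'][80:330,150:350],None,fx=2.2,fy=2.2)
w=cv2.resize(s['frame'][:,100:430],(int(330*550/384),550))
cv2.imwrite('pics/fin.png',cv2.cvtColor(np.hstack([cv2.resize(w,(340,396)),cv2.resize(im,(440,550))[:396]]),cv2.COLOR_RGB2BGR))
```

```text
15.85 [ 529.42749571 -240.67776612  301.05464882] [-3.14126079e+00  7.03783541e-04 -1.81913143e-01] 49.95389015621607 0.0
[138 244 256  13] [254 243 257  15] [ 531.12640242 -241.52997058  136.        ] 109.29956157538902
```

View pics/fin.png

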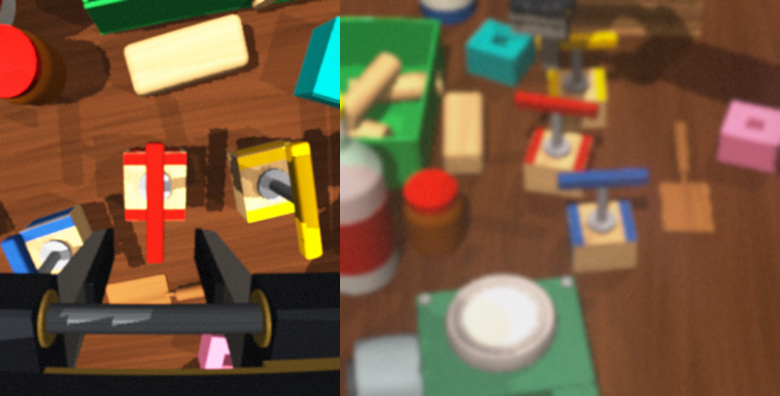

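The red key stands upright in the red holder (bar at (155,200) in the left half), about 3 mm from the holder's centre. The other keys and things are in place, and the gripper is clear. Handing in.

```bash
python3 -c "
from station import workorder
print(workorder.job_done())"
```

```text
the job is handed in; nothing more can be done
None
```

The lock was turned clockwise to its stop and left released, the red key stands upright in its own red holder about 3 mm off centre, nothing else was seen to move, and the job is handed in; no verdict came back.

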